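Crack open the sealed cup in the ultrasonic cleaner

TASK

The cleaning cycle is over: lift the steel lid off the ultrasonic cleaner by its black knob and set it down flat, knob up, on the grey bench mat without dropping it. Then take the stuck white cap of the cup inside the cleaner by its knob, pull it straight up until the seal lets go, and keep hold of it about two centimetres open, level and still right above the cup, so that the fumes can vent; do not lift it clear away from the cup, and finish while still holding it there. Leave everything else on the bench as it is.

Things in the scene. Friction and masses are not known exactly. Their poses are not given: they have to be found in the camera images.
- cleaner: the ultrasonic cleaner, a fixed steel box, 178 mm (its x) by 198 mm (its y), 190 mm high, black control panel on its front (-x) face. Origin: centre of its underside; z up. The tank opening in its top is 150 mm (x) by 170 mm (y) with a rim 14 mm wide, 190 mm above the bench.
- bath_lid: the cleaner's loose lid, an upturned steel pan of about 0.3 kg, axes as the cleaner's when closed. Origin: centre of its skirt's bottom edge; top at 38 mm. Skirt 144 (x) by 164 mm (y); a flange of 168 by 188 mm, 8 mm up, rests on the tank's rim, so the skirt dips 8 mm into the tank. Raise it 35 mm or more before moving sideways (the cup's knob is under it). Put down, it stands on its skirt.
- lid_knob (a point): the point to grip on the steel lid's round black knob, on its axis, 60 mm above the lid's origin. The knob's head is 30 mm wide and reaches from 49 to 70 mm above the lid's origin, on a neck 20 mm wide.
- mat: the grey bench mat, a fixed flat square of 340 x 340 mm, 3 mm thick, left or right of the cleaner. Origin: centre of its underside; x away from the robot, y left. Its far strip (x above 85 mm) carries small things; the rest is clear: the lid fits there, turned any way, with its centre at x = -40 mm, y = 0.
- cup: the white plastic cup that stands in the tank within 9 mm of its centre, held fast in a spring clip (it cannot move), hidden under the lid at the start. Origin: centre of its underside; z up. 68 mm wide at the rim, 78 mm high.
- cup_rim (a point): the centre of the cup's mouth at rim height, 78 mm above the cup's origin and 15 mm below the top of the tank's rim; z up.
- cap: the cup's white cap (60 g), a disc 72 mm wide, 5 mm thick, hidden under the lid at the start. Origin: centre of the disc's underside, which lies on the cup's rim when shut, so its height over cup_rim is the gap; z up. Its plug, 53 mm wide and 11 mm deep, is gripped by a springy rubber ring: the pull needed rises to a peak of 12 to 20 N some 3 mm up, then suddenly vanishes; it is clear from a gap of 11 mm.
- cap_knob (a point): the point to grip on the cap's round white knob, on its axis, 26 mm above the cap's origin. The knob's head is 26 mm wide and reaches from 14 to 34 mm above the cap's origin (19 mm above the tank's rim), on a neck 16 mm wide. Keep the fingertips off the disc's top, at 5 mm.
- model_a: bystander, to be left alone: a grey plaster jaw model, 60 x 62 x 35 mm, on the mat's far strip; origin: centre of its underside
- wax_tin: bystander, to be left alone: a round blue tin of red wax, 69 mm wide, 20 mm high, on the mat's far strip; origin: centre of its underside
- carver: bystander, to be left alone: a thin steel carving tool, 140 mm long, lying along the mat's far edge; origin: centre of its underside
- dropper: bystander, to be left alone: a small brown bottle with a black cap, 38 mm wide, 85 mm high, standing between the mat and the cleaner; origin: centre of its underside
- model_b: bystander, to be left alone: a cream plaster jaw model, 60 x 62 x 35 mm, on the bench's left side; origin: centre of its underside
- firing_tray: bystander, to be left alone: a round firing tray with pins and crowns, 68 mm wide, 28 mm high, on the bench's right side; origin: centre of its underside

How it is judged (in metres and radians):
On the way, in this order (a step that is already met when the one before it is completed fails the run):
1. the steel lid stands flat on the mat, let go and at rest, and the cap is still shut (x of bath_lid in the frame of mat between -0.17 and 0.17 m and y of bath_lid in the frame of mat between -0.17 and 0.17 m and z of bath_lid in the frame of mat below 0.012 m and angle between bath_lid's own z axis and vertical below 0.07 rad and contact force between bath_lid and mat above 0.5 N and contact force between the fingers and bath_lid below 0.1 N and linear speed of bath_lid below 0.03 m/s and z of cap in the frame of cup_rim below 0.003 m), for 0.2 s.
2. the seal is broken: the cap is held by the gripper alone, 10 to 35 mm above the rim (z of cap in the frame of cup_rim between 0.01 and 0.035 m and horizontal distance between cap and cup_rim below 0.015 m and contact force between the fingers and cap above 2 N and contact force between cap and cup below 0.05 N and contact force between cap and cleaner below 0.05 N), for 0.2 s.
At the end, for the whole second after the job is handed in: Through the last second the gripper alone holds the cap (over 2 N), gap 10 to 35 mm, centre within 15 mm of the cup's axis, tilt under 0.25 rad, under 0.03 m/s; the steel lid stands at rest on the mat, its centre over the mat, tilt under 0.07 rad, not touched by the fingers (all of step 2 and angle between cap's own z axis and vertical below 0.25 rad and linear speed of each of cap, bath_lid below 0.03 m/s and x of bath_lid in the frame of mat between -0.17 and 0.17 m and y of bath_lid in the frame of mat between -0.17 and 0.17 m and z of bath_lid in the frame of mat below 0.012 m and angle between bath_lid's own z axis and vertical below 0.07 rad and contact force between bath_lid and mat above 0.5 N and contact force between the fingers and bath_lid below 0.1 N); the arm keeps its last pose, push and grip.
It fails at once if the cap is pulled right away from the cup (gap above 60 mm) (z of cap in the frame of cup_rim above 0.06 m).
It fails at once if the steel lid is dropped (falls faster than 0.7 m/s without being held) (linear speed of bath_lid above 0.7 m/s and contact force between the fingers and bath_lid below 0.05 N).
It fails at once if a bystander is knocked over or shoved more than 3 cm (distance of any of model_a, wax_tin, carver, dropper, model_b, firing_tray from where it was at the start of the episode above 0.03 m or angle between any of model_a, wax_tin, carver, dropper, model_b, firing_tray's own z axis and vertical above 0.5 rad).
It also fails if it takes over 54 s, if anything falls off the work surface, if the arm or the gripper's body presses on something with over 40 N, if the wrist force passes 120 N, or if a joint passes its speed limit or range.

ROBOT

A 6-joint arm with a two-finger parallel gripper is mounted at the origin on the work surface. World frame = base frame: x ahead of the robot, y to its left, z up, the work surface at z = 0. Lengths are in m, angles in degrees, forces in N, time in s.
With the tool pointing down it reaches from about 0.375 to 0.9 m from the base axis. Payload 3.1 kg.
Tool frame: the origin (TCP) lies midway between the tips of the shut fingers; the grasp point (between the pads) lies 19 mm behind it; z points along the fingers, y is the line along which they close (so a half turn about z gives the same grasp; the last joint's range is limited). The gripper opens to 87 mm and grips with 3 to 60 N. Pads are 19 mm wide; open, the fingers measure 117 mm over their backs; the gripper's body (75 mm by 190 mm) begins 51 mm behind the grasp point.
Start: joints at [-82.821, 30.224, 82.088, -0, 67.689, -10.227], TCP at [0.187, -0.596, 0.223] pointing down, gripper open.
Joint ranges: [-176.69, 176.69], [-43.24, 126.21], [12.49, 139.97], [-82, 262], [0, 151.66], [-163.58, 163.58]. Speed limits (degrees/s): [159.86, 159.86, 180, 180, 180, 180].

INTERFACE

Orientations are given as a 3x3 rotation matrix whose columns are the frame's x, y, z axes.
In Python, from plant import * gives the robot as it stands. The module is installed in compiled form; this text tells all that it offers.
- The arm moves only by the tool arm_command, never from a script. Its argument "commands" is a list of rows, each a list of 3 entries, a list of its own where there are three numbers: the finger opening in cm, from 0 to 8.7, then the shift along the world's x, y, z in cm, then the turn about the world's z in rad. In form: [[jaw, [tx, ty, tz], spin], ...]. A call has 1 to 8 rows; each row shifts and turns the commanded pose from where the row before left it; what a row does not reach is not made up. A row lasts 1/12 s, in which the tool goes at most 41.7 mm and 7.16 degrees, less where a joint would pass 70% of its speed; a pose out of reach is approached as far as the arm can. A call with a gripper value outside its range is refused whole. The fingers move at their own pace and stop on an object; "newtons" is the grip in N (left out, the last holds). Time passes only in rows, so rows that do not move let the fingers close. It gives the time, the measured TCP pose, the force, the opening and the grip force at its end, in the units of the state.
- observe(): the state, without advancing time (a new reading comes with each control period).
- grab_frame(name): name is "scene" or "side" or "wrist"; returns a dict with "image" (420x560x3 uint8, red, green, blue), "vertical_fov" (degrees; the focal length in pixels is half the picture's height over the tangent of half this angle, whatever the lens; pixels are square), "cx", "cy" (the principal point, pixels), "k1" (the pictures are not rectified: a ray, as slopes to the right and down, at radius r is drawn at 1 + k1 r^2 times it, then the intrinsics apply), "origin" and "rotation" of the camera in the world. Camera axes: x right, y down, z forward; pixel columns grow to the right and rows downward; lengths in m; the calibration is good to about 2 mm. A picture is of the moment at which its call begins. There is no depth.
- hand_in(): hands the job in; it is judged then, once.
Trained networks look in a picture, given as the dict that the camera call returned (one of the last four; its "shot" number tells which), for a name from the list of things; names that differ only in an ending like _2 or _b are one class to them, and where a whole thing is asked for, a point or a joint stands for the part that bears it (a point fixed in the world has none). Each returns a list of dicts, best first, with "p" (0 to 1); they miss things now and then, are a little off and sometimes report something else, mostly with a low value. They report only what shows in the picture. A call takes as long as a camera call.
- boxes_of(picture, query): "rect" ([centre column, centre row, width, height] in pixels, round what is visible of it).
- regions_of(picture, query): "pixels" (420x560 bool, what is visible of it) and "rect" ([centre column, centre row, width, height] in pixels, round what is visible of it).
The state is a dict: "time": time; "q": joint angles; "qvel": joint speeds; "joint_torque": joint torques, N m; "tool_pos": TCP position; "tool_rot": TCP orientation; "contact_force": force on the tool from outside, world axes, zero at the start; "torque": the same for the moment, N m; "gripper_width": opening from 0.0 (shut) to 1.0 (fully open); "grasp_force": force on a finger pad.
Only numpy, scipy, OpenCV 4.12 (cv2) and the standard library are available. Lean on these libraries where they do the work, as an engineer would, in place of code of your own. Each camera call takes 0.05 s, during which the arm holds its last target. There are 200 camera calls.

## Working session

There is one attempt and no reset: what is moved stays moved. The work goes in short steps, Python scripts to look and compute and a tool call to move; the robot and the scene stay as the last step left them, time stands still between calls to the robot, and variables do not carry over. Pictures are saved under pics/ and viewed, at most 10 in all, crops included, and the job is handed in when it is done.

Besides the shell and the picture viewer there is one more tool, called after ">>>" as a command line: name --argument value ..., lists and objects as JSON in quotes. arm_command: Moves the arm, as the interface text tells. Its arguments: {"type":"object","properties":{"commands":{"type":"array","items":{"type":"array"}},"newtons":{"type":"number"}},"required":["commands"]}

```bash
mkdir -p pics
cat > h.py <<'E'
from plant import *
import numpy as np, cv2
def cam(f):
    h,w=f["image"].shape[:2]; fl=h/2/np.tan(np.radians(f["vertical_fov"]/2)); return fl
def ray(f,px):
    fl=cam(f); d=np.array([(px[0]-f["cx"])/fl,(px[1]-f["cy"])/fl]); s=d.copy()
    for _ in range(30): s=d/(1+f["k1"]*(s@s))
    v=np.array(f["rotation"])@np.array([s[0],s[1],1]); return np.array(f["origin"]),v/np.linalg.norm(v)
def onz(f,px,z):
    o,v=ray(f,px); return o+v*(z-o[2])/v[2]
def proj(f,P):
    c=np.array(f["rotation"]).T@(np.array(P)-np.array(f["origin"])); s=c[:2]/c[2]; s=s*(1+f["k1"]*(s@s)); return s*cam(f)+[f["cx"],f["cy"]]
def tri(rs):
    A=np.zeros((3,3));b=np.zeros(3)
    for o,v in rs:
        M=np.eye(3)-np.outer(v,v);A+=M;b+=M@o
    p=np.linalg.solve(A,b); return p,[np.linalg.norm((np.eye(3)-np.outer(v,v))@(p-o)) for o,v in rs]
def save(f,n): cv2.imwrite("pics/"+n+".png",f["image"][:,:,::-1])
E
python3 - <<'E'
from h import *
np.set_printoptions(precision=3,suppress=True)
fs={}
for n in ("scene","side","wrist"):
    f=grab_frame(n); fs[n]=f
    print(n,f["origin"],np.array(f["rotation"]).tolist(),f["vertical_fov"],f["k1"],f["shot"])
    for q in ("cleaner","bath_lid","lid_knob","mat","dropper","model_a","wax_tin","model_b","firing_tray"):
        r=boxes_of(f,q)[:2]; print(q,[(round(x["p"],2),np.round(x["rect"],1).tolist()) for x in r])
cv2.imwrite("pics/a.png",cv2.resize(np.hstack([fs["scene"]["image"],fs["side"]["image"]]),(800,300),interpolation=cv2.INTER_AREA)[:,:,::-1])
s=observe();print(s["time"],s["tool_pos"],s["tool_rot"])
save(fs["scene"],"scene0");save(fs["side"],"side0")
E
```

```text
scene [ 1.167 -0.752  1.465] [[0.7933707931074732, 0.4929101565539667, -0.3572147284337017], [0.6087285145016447, -0.6457922450032153, 0.46087088422499417], [-0.003518561728907156, -0.5830882899352817, -0.8124011729827261]] 43.47180970954562 -0.08405213356770105 1
cleaner [(0.79, [334.6, 179.2, 86.2, 74.3]), (0.48, [336.3, 150.6, 68.4, 56.5])]
bath_lid [(0.62, [337.2, 150.4, 72.7, 60.9])]
lid_knob [(0.94, [335.9, 149.4, 74.1, 59.1]), (0.25, [258.2, 313.4, 22.8, 29.5])]
mat [(0.6, [223.1, 298.6, 149.6, 138.0])]
dropper [(0.61, [265.8, 216.0, 16.0, 22.2])]
model_a [(0.69, [233.1, 337.6, 26.1, 21.1]), (0.66, [337.5, 118.3, 18.7, 9.9])]
wax_tin [(0.9, [278.6, 286.2, 21.3, 25.2]), (0.48, [134.2, 335.0, 21.3, 20.3])]
model_b [(0.69, [233.1, 337.6, 26.1, 21.1]), (0.66, [337.5, 118.3, 18.7, 9.9])]
firing_tray [(0.77, [134.9, 334.2, 22.6, 20.1])]
side [0.296 0.824 0.89 ] [[-0.9476907223801183, -0.20773158104968192, 0.24234249513704564], [-0.31914288343253083, 0.603620661046664, -0.7306092782821462], [0.005487683392795775, -0.7697335173890947, -0.6383417560670713]] 57.59687444187319 -0.0188281
[... 159 characters left out ...]
.59, [302.6, 207.1, 110.2, 69.0])]
dropper [(0.66, [299.5, 248.6, 13.3, 26.9])]
model_a [(0.67, [281.8, 177.8, 21.4, 17.8])]
wax_tin [(0.56, [259.4, 210.4, 18.5, 15.1])]
model_b [(0.67, [281.8, 177.8, 21.4, 17.8])]
firing_tray []
wrist [ 0.25  -0.578  0.386] [[0.2984313091709953, -0.9259612994330194, -0.23137507570781898], [-0.9544309999791126, -0.2896484693930756, -0.07186953775500986], [-0.0004690259651973713, 0.24227966511979854, -0.9702063408801662]] 65.86750441796015 -0.07702747531437129 3
cleaner []
bath_lid []
lid_knob []
mat []
dropper []
model_a []
wax_tin []
model_b []
firing_tray []
1.5 [ 0.187 -0.596  0.223] [[ 0.954  0.299  0.   ]
 [ 0.299 -0.954  0.   ]
 [ 0.    -0.    -1.   ]]
```

View pics/scene0.png

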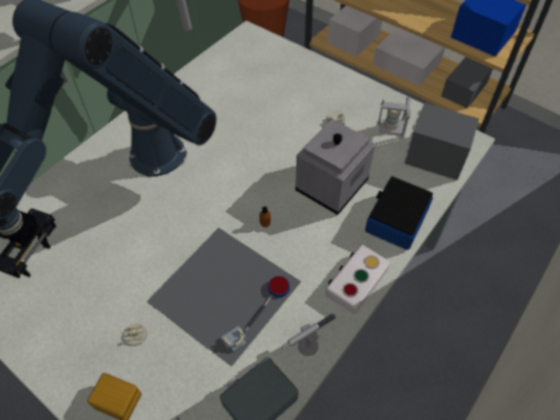

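View pics/side0.png

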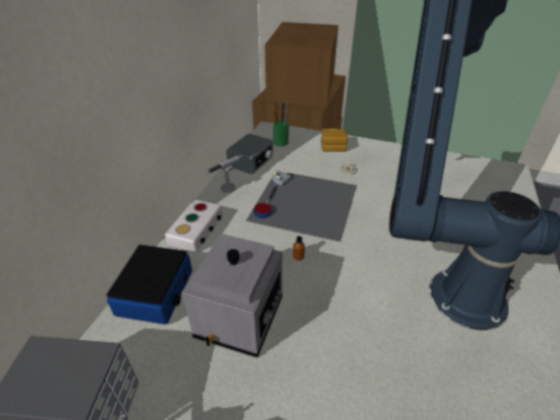

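The scene shows the cleaner with its lid knob at about (337,139), the dropper at (265,216) and the mat with corners near (220,229), (299,283), (231,362) and (149,300). In the side view the knob is at about (233,256) and the dropper at (299,248).

```bash
cat > m1.py <<'E'
from h import *
np.set_printoptions(precision=4,suppress=True)
S=grab_frame("scene");D=grab_frame("side")
def dark(f,c,r=10):
    g=f["image"].astype(int).sum(2); x0,y0=c[0]-r,c[1]-r; w=g[y0:y0+2*r+1,x0:x0+2*r+1]
    m=(w<110).astype(np.uint8); n,l,st,ce=cv2.connectedComponentsWithStats(m); i=1+np.argmax(st[1:,4]); print("dark",st[i]); return ce[i]+[x0,y0]
a=dark(S,(337,139));b=dark(D,(233,256));print(a,b)
k,e=tri([ray(S,a),ray(D,b)]);print("knob",k,e, onz(S,a,.242),onz(D,b,.242))
for f,n in((S,"scene"),(D,"side")):
    for q,z in(("mat",.003),):
        m=regions_of(f,q)[0]; pts=np.argwhere(m["pixels"])[:,::-1]
        W=np.array([onz(f,p,z)[:2] for p in pts]); print(n,q,m["p"],cv2.minAreaRect((W*1000).astype(np.float32)))
    for q,z in(("dropper",.042),("model_a",.018),("wax_tin",.01)):
        r=boxes_of(f,q)
        print(n,q,[(round(x["p"],2),onz(f,x["rect"][:2],z)) for x in r[:2]])
    m=regions_of(f,"bath_lid")[0]["pixels"]; pts=np.argwhere(m)[:,::-1]
    W=np.array([onz(f,p,.192)[:2] for p in pts]); print("lid",cv2.minAreaRect((W*1000).astype(np.float32)))
cs=[cv2.resize(S["image"][95:215,280:400],(400,400),interpolation=cv2.INTER_CUBIC),cv2.resize(D["image"][230:350,175:295],(400,400),interpolation=cv2.INTER_CUBIC)]
cv2.imwrite("pics/c.png",np.hstack(cs)[:,:,::-1])
E
python3 m1.py
```

```text
dark [ 7  5  7 11 62]
dark [  5   4  11  14 130]
[336.8548 138.6935] [232.9385 256.3385]
knob [0.6002 0.2723 0.2385] [np.float64(0.0007460177231938337), np.float64(0.0007460177231938452)] [0.6025 0.2697 0.242 ] [0.5979 0.2749 0.242 ]
scene mat 0.97 ((574.3382568359375, -273.416015625), (341.5467529296875, 338.5785827636719), 0.43856894969940186)
scene dropper [(0.64, array([0.5215, 0.0015, 0.042 ]))]
scene model_a [(0.87, array([ 0.6972, -0.3761,  0.018 ]))]
scene wax_tin [(0.8, array([ 0.7069, -0.1668,  0.01  ]))]
lid ((597.4920043945312, 280.22186279296875), (175.39659118652344, 202.1066436767578), 0.3546290397644043)
side mat 0.66 ((571.5883178710938, -272.6392517089844), (344.7773132324219, 353.1641540527344), 0.9310343265533447)
side dropper [(0.67, array([0.5101, 0.023 , 0.042 ]))]
side model_a [(0.56, array([ 0.6991, -0.3711,  0.018 ]))]
side wax_tin [(0.51, array([ 0.7014, -0.1502,  0.01  ]))]
lid ((600.5029296875, 265.5269775390625), (175.03025817871094, 208.3178253173828), 0.6044617891311646)
```

View pics/c.png

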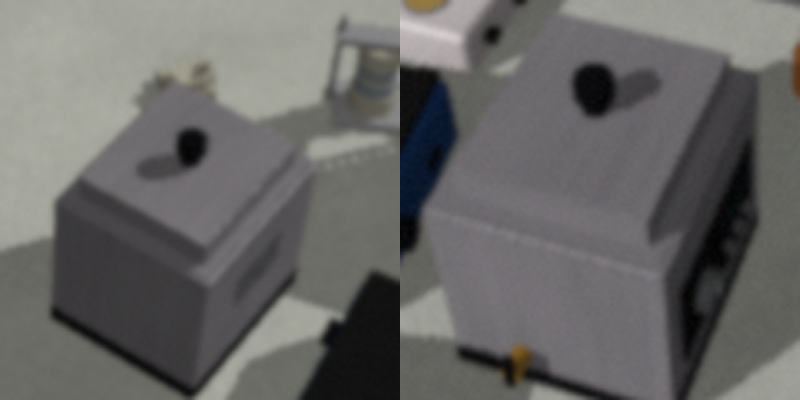

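The crops show the lid square with the cleaner, the knob's head at (190,145) in the left half and (595,88) in the right half. Both match the triangulated position (0.600, 0.272). I'll move to above the knob.

>>> arm_command --commands '[[8.7, [1.7, 3.6, 1.5], -0.04], [8.7, [1.7, 3.6, 1.5], -0.04], [8.7, [1.7, 3.6, 1.5], -0.04], [8.7, [1.7, 3.6, 1.5], -0.04], [8.7, [1.7, 3.6, 1.5], -0.04], [8.7, [1.7, 3.6, 1.5], -0.04], [8.7, [1.7, 3.6, 1.5], -0.04], [8.7, [1.7, 3.6, 1.5], -0.023]]'

```text
time: 2.77
tool_pos: [0.3205, -0.3124, 0.3409]
tool_rot: [[1.0, -0.002, 0.0], [-0.002, -1.0, -0.0], [0.0, 0.0, -1.0]]
contact_force: [0.2, -0.8, -0.4]
gripper_width: 0.995
grasp_force: 0.0
```

>>> arm_command --commands '[[8.7, [1.7, 3.6, 0.3], 0], [8.7, [1.7, 3.6, 0.3], 0], [8.7, [1.7, 3.6, 0.3], 0], [8.7, [1.7, 3.6, 0.3], 0], [8.7, [1.7, 3.6, 0.3], 0], [8.7, [1.7, 3.6, 0.3], 0], [8.7, [1.7, 3.6, 0.3], 0], [8.7, [1.7, 3.6, 0.3], 0]]'

```text
time: 3.43
tool_pos: [0.4565, -0.0243, 0.3646]
tool_rot: [[1.0, 0.001, 0.001], [0.001, -1.0, -0.0], [0.001, 0.0, -1.0]]
contact_force: [0.4, 0.1, 0.4]
gripper_width: 1.004
grasp_force: 0.0
```

>>> arm_command --commands '[[8.7, [1.7, 3.6, 0], 0], [8.7, [1.7, 3.6, 0], 0], [8.7, [1.7, 3.6, 0], 0], [8.7, [1.7, 3.6, 0], 0], [8.7, [0.8, 2.0, 0], 0], [8.7, [0, 1.0, 0], 0], [8.7, [0, 0, 0], 0], [8.7, [0, 0, 0], 0]]'

```text
time: 4.1
tool_pos: [0.5314, 0.1473, 0.3639]
tool_rot: [[1.0, 0.002, -0.001], [0.002, -1.0, -0.001], [-0.001, 0.001, -1.0]]
contact_force: [-0.3, -0.5, 0.4]
gripper_width: 0.997
grasp_force: 0.0
```

```bash
cat > w.py <<'E'
from h import *
import sys
np.set_printoptions(precision=4,suppress=True)
f=grab_frame("wrist");s=observe();print(s["time"],s["tool_pos"],s["tool_rot"],s["contact_force"],f["origin"])
for q in sys.argv[2:]:
    for r in regions_of(f,q)[:2]: print(q,round(r["p"],2),np.round(r["rect"],1),np.argwhere(r["pixels"])[:,::-1].mean(0))
save(f,sys.argv[1])
E
python3 w.py w1 lid_knob bath_lid cleaner
```

```text
4.15 [0.5315 0.1467 0.364 ] [[ 1.      0.0003 -0.0008]
 [ 0.0003 -1.     -0.001 ]
 [-0.0008  0.001  -1.    ]] [-1.2694 -0.6034  0.4844] [0.5977 0.1465 0.5268]
lid_knob 0.94 [150.4 129.4 198.3 172.9] [153.2487 128.3667]
bath_lid 0.57 [148.  126.9 191.8 168.2] [153.4629 128.51  ]
cleaner 0.6 [158.8 129.8 208.1 184.8] [207.4599 123.2132]
```

View pics/w1.png

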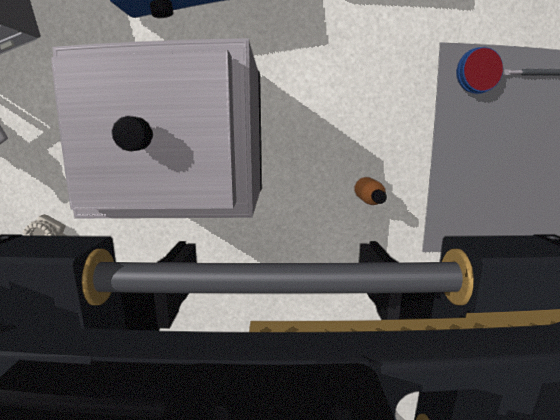

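The wrist view shows the knob's head centred at about (132,133). The lid's flange has corners near (54,47), (250,40), (258,213) and (75,216).

```bash
cat > k.py <<'E'
from h import *
np.set_printoptions(precision=4,suppress=True)
f=grab_frame("wrist")
g=f["image"].astype(int).sum(2);n,l,st,ce=cv2.connectedComponentsWithStats((g<150).astype(np.uint8)[60:210,60:220])
i=1+np.argmax(st[1:,4]);c=ce[i]+[60,60];print(st[i],c)
for z in(.242,.246,.25):print(z,onz(f,c,z))
for p in((54,47),(250,40),(258,213),(75,216)):print(p,onz(f,p,.192))
E
python3 k.py
```

```text
[  51   58   41   34 1094] [131.0329 134.4269]
0.242 [0.5988 0.2727 0.242 ]
0.246 [0.5988 0.2709 0.246 ]
0.25 [0.5988 0.2691 0.25  ]
(54, 47) [0.6876 0.3688 0.192 ]
(250, 40) [0.6868 0.1712 0.192 ]
(258, 213) [0.5158 0.1659 0.192 ]
(75, 216) [0.5128 0.3684 0.192 ]
```

>>> arm_command --commands '[[8.7, [1.7, 3.1, 0], 0], [8.7, [1.7, 3.1, 0], 0], [8.7, [1.7, 3.1, -1.0], 0], [8.7, [1.7, 3.1, -2.0], 0], [8.7, [0, 0, -2.5], 0], [8.7, [0, 0, -2.0], 0], [8.7, [0, 0, 0], 0], [8.7, [0, 0, 0], 0]]'

```text
time: 5.02
tool_pos: [0.5997, 0.2708, 0.288]
tool_rot: [[1.0, -0.0, -0.003], [-0.0, -1.0, -0.001], [-0.003, 0.001, -1.0]]
contact_force: [0.5, -0.6, 0.2]
gripper_width: 1.001
grasp_force: 0.0
```

```bash
sed -i 's/\[60:210,60:220\]/[60:260,200:360]/;s/ce\[i\]+\[60,60\]/ce[i]+[200,60]/;s/^for p in.*/save(f,"w2")/' k.py; python3 k.py
```

```text
[  52  152   44   48 1684] [273.6781 236.2049]
0.242 [0.5982 0.2723 0.242 ]
0.246 [0.5995 0.2722 0.246 ]
0.25 [0.6008 0.2722 0.25  ]
```

View pics/w2.png

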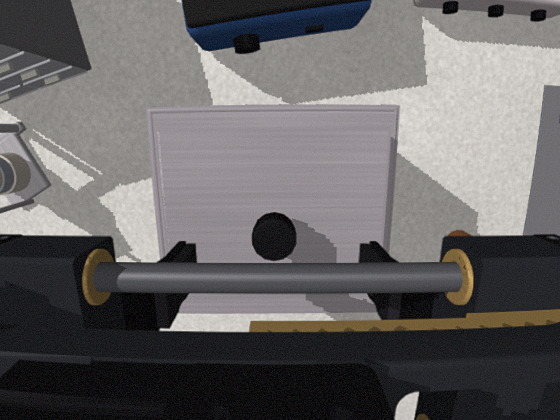

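The knob's head at (274,236) sits midway between the fingers. I'll descend and grip.

>>> arm_command --commands '[[8.7, [0, 0.1, -2.0], 0], [8.7, [0, 0, -2.0], 0], [8.7, [0, 0, -1.5], 0], [8.7, [0, 0, -1.0], 0], [8.7, [0, 0, 0], 0], [4, [0, 0, 0], 0], [2, [0, 0, 0], 0], [0, [0, 0, 0], 0]]' --newtons 35

```text
time: 5.73
tool_pos: [0.6013, 0.2729, 0.2259]
tool_rot: [[1.0, 0.001, 0.003], [0.001, -1.0, 0.001], [0.003, -0.001, -1.0]]
contact_force: [0.2, -0.8, 0.2]
gripper_width: 0.853
grasp_force: 0.0
```

>>> arm_command --commands '[[0, [0, 0, 0], 0], [0, [0, 0, 0], 0], [0, [0, 0, 0], 0], [0, [0, 0, 0], 0]]'

```text
time: 6.07
tool_pos: [0.6002, 0.2728, 0.2243]
tool_rot: [[1.0, 0.001, 0.0], [0.001, -1.0, 0.0], [0.0, -0.0, -1.0]]
contact_force: [-0.4, -0.5, 0.1]
gripper_width: 0.555
grasp_force: 0.0
```

>>> arm_command --commands '[[0, [0, 0, 0], 0], [0, [0, 0, 0], 0], [0, [0, 0, 0], 0], [0, [0, 0, 0], 0], [0, [0, 0, 0], 0], [0, [0, 0, 0], 0], [0, [0, 0, 0], 0]]'

```text
time: 6.65
tool_pos: [0.6002, 0.2728, 0.224]
tool_rot: [[1.0, 0.001, -0.0], [0.001, -1.0, 0.0], [-0.0, -0.0, -1.0]]
contact_force: [0.2, 0.6, 0.2]
gripper_width: 0.336
grasp_force: 35.0
```

>>> arm_command --commands '[[0, [0, 0, 0.3], 0], [0, [0, 0, 0.7], 0], [0, [0, 0, 1.2], 0], [0, [0, 0, 1.5], 0], [0, [0, 0, 1.5], 0], [0, [0, 0, 1.5], 0], [0, [0, 0, 1.5], 0], [0, [0, 0, 0.8], 0]]'

```text
time: 7.32
tool_pos: [0.6011, 0.2729, 0.3173]
tool_rot: [[1.0, 0.001, 0.004], [0.001, -1.0, 0.001], [0.004, -0.001, -1.0]]
contact_force: [0.4, -0.4, -3.7]
gripper_width: 0.331
grasp_force: 35.0
```

Run:
```python
from h import *
S=grab_frame("scene");D=grab_frame("side")
for f in(S,D):
  for q in("cap","cap_knob","cup","bath_lid"):
    print(q,[(round(r["p"],2),np.round(r["rect"],1).tolist()) for r in boxes_of(f,q)[:2]])
cs=[cv2.resize(S["image"][95:215,280:400],(400,400),interpolation=cv2.INTER_CUBIC),cv2.resize(D["image"][200:320,175:295],(400,400),interpolation=cv2.INTER_CUBIC)]
cv2.imwrite("pics/d.png",np.hstack(cs)[:,:,::-1])
```

```text
cap [(0.44, [334.3, 155.6, 18.2, 11.9])]
cap_knob [(0.58, [334.0, 154.9, 16.3, 8.0])]
cup [(0.88, [336.2, 166.2, 33.9, 18.3]), (0.23, [254.1, 317.8, 16.9, 22.1])]
bath_lid [(0.75, [339.5, 136.7, 71.3, 52.8]), (0.23, [337.0, 166.3, 27.7, 19.0])]
cap [(0.44, [233.9, 282.9, 27.0, 10.1])]
cap_knob [(0.64, [235.3, 280.0, 25.6, 8.7])]
cup [(0.6, [240.0, 293.9, 35.3, 23.1])]
bath_lid [(0.6, [228.1, 246.2, 103.0, 69.5]), (0.3, [261.5, 209.8, 19.2, 11.7])]
```

View pics/d.png

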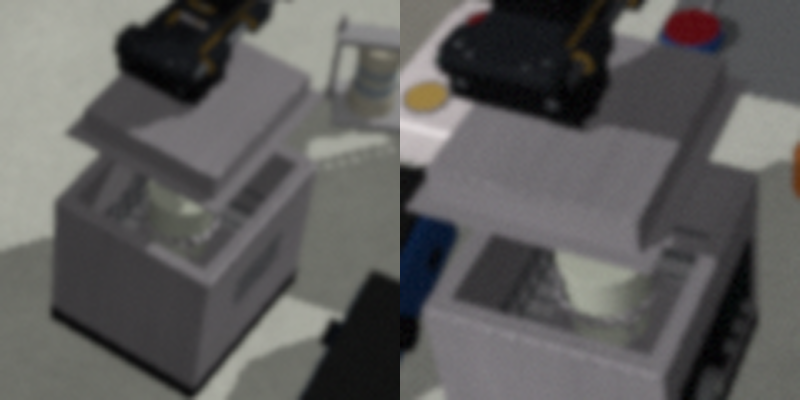

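The lid hangs clear and level in the gripper, with the white cup visible in the tank at about (170,205) on the left and (600,275) on the right. I'll carry it to the mat.

>>> arm_command --commands '[[0, [0, -1.0, 0], 0], [0, [-0.3, -2.2, 0], 0], [0, [-0.5, -3.2, 0], 0], [0, [-0.5, -3.4, 0], 0], [0, [-0.5, -3.4, 0], 0], [0, [-0.5, -3.4, 0], 0], [0, [-0.5, -3.4, 0], 0], [0, [-0.5, -3.4, 0], 0]]'

```text
time: 8.48
tool_pos: [0.5664, 0.0365, 0.3142]
tool_rot: [[1.0, 0.001, 0.0], [0.001, -1.0, -0.001], [0.0, 0.001, -1.0]]
contact_force: [0.9, -0.7, -4.4]
gripper_width: 0.333
grasp_force: 35.0
```

>>> arm_command --commands '[[0, [-0.5, -3.4, 0], 0], [0, [-0.5, -3.4, 0], 0], [0, [-0.5, -3.4, 0], 0], [0, [-0.5, -3.4, -1.0], 0], [0, [-0.5, -3.4, -1.0], 0], [0, [-0.5, -3.4, -1.0], 0], [0, [-0.5, -3.4, -1.0], 0], [0, [-0.5, -3.4, -1.0], 0]]'

```text
time: 9.15
tool_pos: [0.5262, -0.2355, 0.2638]
tool_rot: [[1.0, 0.001, 0.0], [0.001, -1.0, -0.001], [0.0, 0.001, -1.0]]
contact_force: [-0.1, 0.2, -3.1]
gripper_width: 0.329
grasp_force: 35.0
```

>>> arm_command --commands '[[0, [0, -2.4, -2.0], 0], [0, [0, -1.4, -3.0], 0], [0, [0, 0, -3.5], 0], [0, [0, 0, -3.0], 0], [0, [0, 0, -2.0], 0], [0, [0, 0, -1.0], 0], [0, [0, 0, 0], 0], [0, [0, 0, 0], 0]]'

```text
time: 9.82
tool_pos: [0.5275, -0.2719, 0.1195]
tool_rot: [[1.0, 0.001, 0.0], [0.001, -1.0, -0.001], [0.0, 0.001, -1.0]]
contact_force: [1.0, 0.6, -3.7]
gripper_width: 0.332
grasp_force: 35.0
```

>>> arm_command --commands '[[0, [0, 0, -2.0], 0], [0, [0, 0, -2.0], 0], [0, [0, 0, -1.5], 0], [0, [0, 0, -0.8], 0], [0, [0, 0, -0.4], 0], [0, [0, 0, -0.2], 0], [0, [0, 0, 0], 0], [0, [0, 0, 0], 0]]'

```text
time: 10.48
tool_pos: [0.528, -0.2719, 0.0513]
tool_rot: [[1.0, 0.001, 0.002], [0.001, -1.0, -0.002], [0.002, 0.002, -1.0]]
contact_force: [-0.3, -0.1, -4.3]
gripper_width: 0.334
grasp_force: 35.0
```

>>> arm_command --commands '[[0, [0, 0, -0.15], 0], [0, [0, 0, -0.15], 0], [0, [0, 0, -0.15], 0], [0, [0, 0, 0], 0]]'

```text
time: 10.82
tool_pos: [0.5271, -0.2712, 0.0454]
tool_rot: [[1.0, 0.001, -0.0], [0.001, -1.0, 0.0], [-0.0, -0.0, -1.0]]
contact_force: [0.7, -0.5, -4.6]
gripper_width: 0.329
grasp_force: 35.0
```

>>> arm_command --commands '[[0, [0, 0, -0.1], 0], [0, [0, 0, -0.1], 0], [0, [0, 0, 0], 0], [0, [0, 0, 0], 0]]'

```text
time: 11.15
tool_pos: [0.5272, -0.2713, 0.045]
tool_rot: [[1.0, 0.001, 0.0], [0.001, -1.0, -0.0], [0.0, 0.0, -1.0]]
contact_force: [-1.9, 0.8, 4.9]
gripper_width: 0.337
grasp_force: 35.0
```

>>> arm_command --commands '[[0, [0, 0, 0.1], 0], [4, [0, 0, 0], 0], [8.7, [0, 0, 0], 0], [8.7, [0, 0, 0], 0], [8.7, [0, 0, 0], 0], [8.7, [0, 0, 0], 0], [8.7, [0, 0, 0], 0], [8.7, [0, 0, 0], 0]]'

```text
time: 11.82
tool_pos: [0.5272, -0.2713, 0.0446]
tool_rot: [[1.0, 0.001, 0.0], [0.001, -1.0, -0.0], [0.0, 0.0, -1.0]]
contact_force: [0.2, -0.4, -0.0]
gripper_width: 0.778
grasp_force: 0.0
```

>>> arm_command --commands '[[8.7, [0, 0, 0], 0], [8.7, [0, 0, 0], 0], [8.7, [0, 0, 0], 0], [8.7, [0, 0, 0], 0], [8.7, [0, 0, 0], 0]]'

```text
time: 12.23
tool_pos: [0.5272, -0.2713, 0.0446]
tool_rot: [[1.0, 0.001, 0.0], [0.001, -1.0, -0.0], [0.0, 0.0, -1.0]]
contact_force: [0.5, -1.1, 0.3]
gripper_width: 0.991
grasp_force: 0.0
```

>>> arm_command --commands '[[8.7, [0, 0, 1.5], 0], [8.7, [0, 0, 3.5], 0], [8.7, [0, 0, 4.0], 0], [8.7, [0, 0, 4.0], 0], [8.7, [0, 1.0, 3.9], 0], [8.7, [0, 1.5, 3.5], 0], [8.7, [0, 2.5, 3.0], 0], [8.7, [0, 3.0, 2.5], 0]]'

```text
time: 12.9
tool_pos: [0.5277, -0.192, 0.3065]
tool_rot: [[1.0, -0.002, 0.003], [-0.002, -1.0, -0.002], [0.003, 0.002, -1.0]]
contact_force: [0.8, -0.0, 0.9]
gripper_width: 0.999
grasp_force: 0.0
```

>>> arm_command --commands '[[8.7, [0.5, 3.7, 1.5], 0], [8.7, [0.5, 3.9, 1.0], 0], [8.7, [0.5, 4.0, 0], 0], [8.7, [0.5, 4.0, 0], 0], [8.7, [0.5, 4.0, 0], 0], [8.7, [0.5, 4.0, 0], 0], [8.7, [0.5, 4.0, 0], 0], [8.7, [0.5, 4.0, 0], 0]]'

```text
time: 13.57
tool_pos: [0.5668, 0.1267, 0.3287]
tool_rot: [[1.0, 0.001, -0.0], [0.001, -1.0, -0.0], [-0.0, 0.0, -1.0]]
contact_force: [0.4, 0.8, 0.2]
gripper_width: 0.999
grasp_force: 0.0
```

>>> arm_command --commands '[[8.7, [0.5, 4.0, 0], 0], [8.7, [0.5, 4.0, 0], 0], [8.7, [0.5, 3.5, 0], 0], [8.7, [0, 2.2, 0], 0], [8.7, [0, 1.0, 0], 0], [8.7, [0, 0, 0], 0], [8.7, [0, 0, 0], 0]]'

```text
time: 14.15
tool_pos: [0.5818, 0.2711, 0.3283]
tool_rot: [[1.0, 0.001, -0.001], [0.001, -1.0, -0.001], [-0.001, 0.001, -1.0]]
contact_force: [0.0, -0.7, 0.4]
gripper_width: 0.997
grasp_force: 0.0
```

```bash
cat > cap.py <<'E'
from h import *
import sys
np.set_printoptions(precision=4,suppress=True)
fs=[grab_frame(n) for n in("scene","side","wrist")]
s=observe();print(s["time"],s["tool_pos"])
for f in fs:
  for q in("cap","cap_knob","cup"):
    for r in regions_of(f,q)[:1]:
      c=np.argwhere(r["pixels"])[:,::-1].mean(0)
      print(q,round(r["p"],2),np.round(r["rect"],1),c,"knobtop",onz(f,c,.209)[:2],"disc",onz(f,r["rect"][:2],.18)[:2])
print("lid",[(round(r["p"],2),onz(fs[1],r["rect"][:2],.03)) for r in boxes_of(fs[1],"bath_lid")[:1]])
save(fs[2],sys.argv[1])
E
python3 cap.py w3
```

```text
14.3 [0.5823 0.2699 0.3287]
cap 0.6 [336.8 152.2  25.1  21.9] [334.7645 151.1131] knobtop [0.6122 0.2481] disc [0.6073 0.2713]
cap_knob 0.62 [333.7 149.6  20.8  18.5] [334.2075 150.6735] knobtop [0.6097 0.2486] disc [0.5929 0.2746]
cup 0.85 [336.4 164.4  28.8  20. ] [334.9381 164.5052] knobtop [0.6441 0.2017] disc [0.6355 0.227 ]
cap 0.6 [235.3 275.2  32.4  27.6] [235.8944 274.6776] knobtop [0.5826 0.2984] disc [0.5955 0.278 ]
cap_knob 0.69 [298.9 248.6  14.   27.1] [298.1589 249.3832] knobtop [0.4693 0.1724] disc [0.4756 0.1413]
cup 0.72 [239.2 294.4  34.3  25.3] [239.954  293.4333] knobtop [0.552  0.3454] disc [0.5634 0.3281]
cap 0.58 [274.9 187.4  74.2  66.6] [274.176  188.4395] knobtop [0.6012 0.2717] disc [0.5974 0.2713]
cap_knob 0.91 [274.6 189.2  74.6  71.2] [274.1217 188.4944] knobtop [0.6012 0.2718] disc [0.5957 0.2716]
cup 0.64 [271.6 177.9  76.   77.1] [275.4286 156.1422] knobtop [0.6294 0.2705] disc [0.6067 0.2744]
lid [(0.56, array([ 0.5289, -0.246 ,  0.03  ]))]
```

View pics/w3.png

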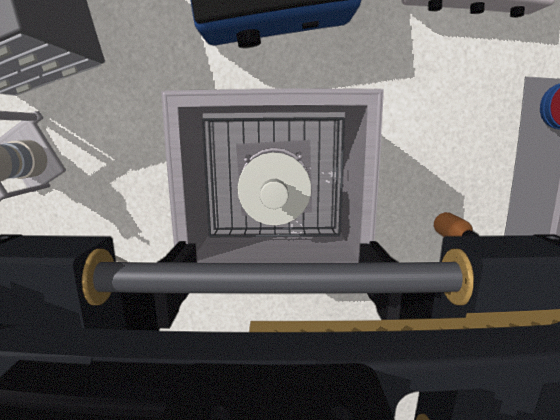

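The tank is open. The cap's disc is centred at about (274,188) and its knob at (274,194), which puts the cap at roughly (0.596, 0.272). The tank's sides are square with the tool.

>>> arm_command --commands '[[5.5, [0.7, 0.15, -1.5], 0], [5.5, [0.7, 0, -2.0], 0], [5.5, [0, 0, -2.0], 0], [5.5, [0, 0, -1.5], 0], [5.5, [0, 0, -0.8], 0], [5.5, [0, 0, 0], 0], [5.5, [0, 0, 0], 0]]'

```text
time: 15.38
tool_pos: [0.5963, 0.2733, 0.2499]
tool_rot: [[1.0, 0.001, -0.001], [0.001, -1.0, -0.0], [-0.001, 0.0, -1.0]]
contact_force: [0.5, -0.2, 0.5]
gripper_width: 0.647
grasp_force: 0.0
```

```bash
python3 cap.py w4 | grep -v cup
```

```text
15.5333 [0.5971 0.2735 0.2519]
cap 0.61 [335.2 152.7  20.9  16.3] [334.3728 151.0244] knobtop [0.611  0.2476] disc [0.6044 0.2663]
cap_knob 0.58 [336.6 150.6  20.8  19.7] [334.6952 151.2349] knobtop [0.6123 0.2475] disc [0.6029 0.2767]
cap 0.64 [236.9 275.2  32.1  21.3] [236.1996 274.5472] knobtop [0.5821 0.2978] disc [0.5918 0.2767]
cap_knob 0.96 [236.2 272.7  31.1  24.2] [236.5923 274.6812] knobtop [0.5811 0.2979] disc [0.5967 0.27  ]
cap 0.93 [278.8 221.   96.6  80.8] [278.0366 223.1478] knobtop [0.6059 0.2721] disc [0.5996 0.2715]
cap_knob 0.81 [278.1 220.9  97.6  82.5] [277.957  222.7194] knobtop [0.6062 0.2722] disc [0.5997 0.2721]
lid [(0.59, array([ 0.5246, -0.2499,  0.03  ]))]
```

View pics/w4.png

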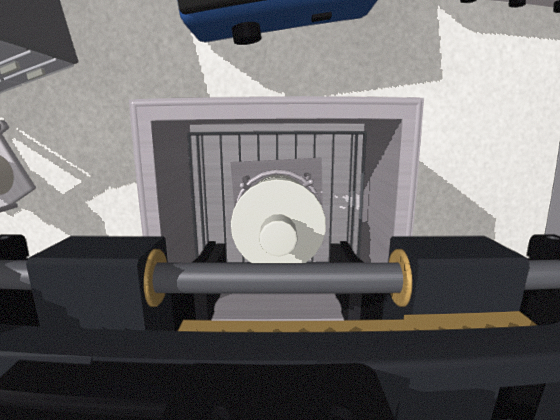

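The knob's head at (277,237) is centred between the fingers, whose midpoint is about column 278. I'll descend to a TCP height of about 0.184 and grip.

>>> arm_command --commands '[[5.5, [0, -0.1, -1.5], 0], [5.5, [0, 0, -2.0], 0], [5.5, [0, 0, -1.5], 0], [5.5, [0, 0, -1.0], 0], [5.5, [0, 0, -0.5], 0], [5.5, [0, 0, -0.3], 0], [5.5, [0, 0, 0], 0], [5.5, [0, 0, 0], 0]]' --newtons 45

```text
time: 16.7
tool_pos: [0.5968, 0.2724, 0.1833]
tool_rot: [[1.0, 0.001, 0.001], [0.001, -1.0, 0.0], [0.001, -0.0, -1.0]]
contact_force: [1.3, -0.5, -0.4]
gripper_width: 0.63
grasp_force: 0.0
```

>>> arm_command --commands '[[0, [0, 0, 0], 0], [0, [0, 0, 0], 0], [0, [0, 0, 0], 0], [0, [0, 0, 0], 0], [0, [0, 0, 0], 0], [0, [0, 0, 0], 0], [0, [0, 0, 0], 0], [0, [0, 0, 0], 0]]'

```text
time: 17.37
tool_pos: [0.5963, 0.2727, 0.1828]
tool_rot: [[1.0, 0.001, 0.001], [0.001, -1.0, 0.001], [0.001, -0.001, -1.0]]
contact_force: [0.1, 0.9, 0.5]
gripper_width: 0.282
grasp_force: 45.0
```

>>> arm_command --commands '[[0, [0, 0, 0], 0], [0, [0, 0, 0], 0], [0, [0, 0, 0], 0], [0, [0, 0, 0], 0], [0, [0, 0, 0], 0], [0, [0, 0, 0], 0]]'

```text
time: 17.87
tool_pos: [0.5963, 0.2727, 0.1828]
tool_rot: [[1.0, 0.001, 0.001], [0.001, -1.0, 0.001], [0.001, -0.001, -1.0]]
contact_force: [0.2, 4.1, 2.0]
gripper_width: 0.284
grasp_force: 45.0
```

>>> arm_command --commands '[[0, [0, 0, 0.1], 0], [0, [0, 0, 0.1], 0], [0, [0, 0, 0.1], 0], [0, [0, 0, 0], 0]]' --newtons 55

```text
time: 18.2
tool_pos: [0.5953, 0.2716, 0.1836]
tool_rot: [[1.0, 0.001, -0.003], [0.001, -1.0, -0.001], [-0.003, 0.001, -1.0]]
contact_force: [1.8, 2.8, -10.0]
gripper_width: 0.282
grasp_force: 55.0
```

>>> arm_command --commands '[[0, [0, 0, 0.1], 0], [0, [0, 0, 0.1], 0], [0, [0, 0, 0], 0]]'

```text
time: 18.45
tool_pos: [0.5959, 0.2715, 0.1883]
tool_rot: [[1.0, 0.001, -0.001], [0.001, -1.0, -0.002], [-0.001, 0.002, -1.0]]
contact_force: [-0.9, -0.4, 0.2]
gripper_width: 0.283
grasp_force: 55.0
```

The pull rose to 10 N and then vanished, so the seal has let go. I'll raise the cap to a gap of about 21 mm.

>>> arm_command --commands '[[0, [0, 0, 0.3], 0], [0, [0, 0, 0.4], 0], [0, [0, 0, 0.4], 0], [0, [0, 0, 0.3], 0], [0, [0, 0, 0.15], 0], [0, [0, 0, 0], 0], [0, [0, 0, 0], 0], [0, [0, 0, 0], 0]]'

```text
time: 19.12
tool_pos: [0.596, 0.2721, 0.2029]
tool_rot: [[1.0, 0.001, -0.0], [0.001, -1.0, -0.0], [-0.0, 0.0, -1.0]]
contact_force: [0.2, -0.5, -0.3]
gripper_width: 0.286
grasp_force: 55.0
```

Run:
```python
from h import *
np.set_printoptions(precision=4,suppress=True)
fs=[grab_frame(n) for n in("scene","side","wrist")]
s=observe();print(s["time"],s["tool_pos"],s["contact_force"],s["gripper_width"],s["grasp_force"])
for f in fs:
  for P in((.596,.272,.196),(.596,.272,.175)):print(proj(f,P))
  for q in("cap","cap_knob"):print(q,[(round(r["p"],2),np.round(r["rect"],1)) for r in boxes_of(f,q)[:1]])
r=lambda a,s:cv2.resize(a,s,interpolation=cv2.INTER_CUBIC)
S,D,W=[f["image"] for f in fs]
top=np.hstack([r(S[110:210,280:400],(400,300)),r(D[230:330,175:295],(400,300))])
bot=np.hstack([r(W,(400,300)),r(S[200:380,130:370],(400,300))])
cv2.imwrite("pics/e.png",np.vstack([top,bot])[:,:,::-1])
```

```text
19.2667 [0.596  0.2721 0.2027] [-0.7435 -0.2675 -0.7036] 0.2823344799467204 55.001505240798
[334.4297 147.177 ]
[333.928  151.5173]
cap [(0.59, array([336.9, 151.1,  22.8,  13.8]))]
cap_knob []
[235.6395 268.9522]
[236.2653 274.7341]
cap [(0.59, array([240.8, 270.6,  22.3,  19.3]))]
cap_knob [(0.74, array([240.6, 269.7,  21.1,  21.6]))]
[275.8855 255.5217]
[276.041  243.1584]
cap [(0.8, array([277.4, 256.1, 120.5, 119.6]))]
cap_knob [(0.56, array([275.8, 255.8, 122.5, 122.7]))]
```

View pics/e.png

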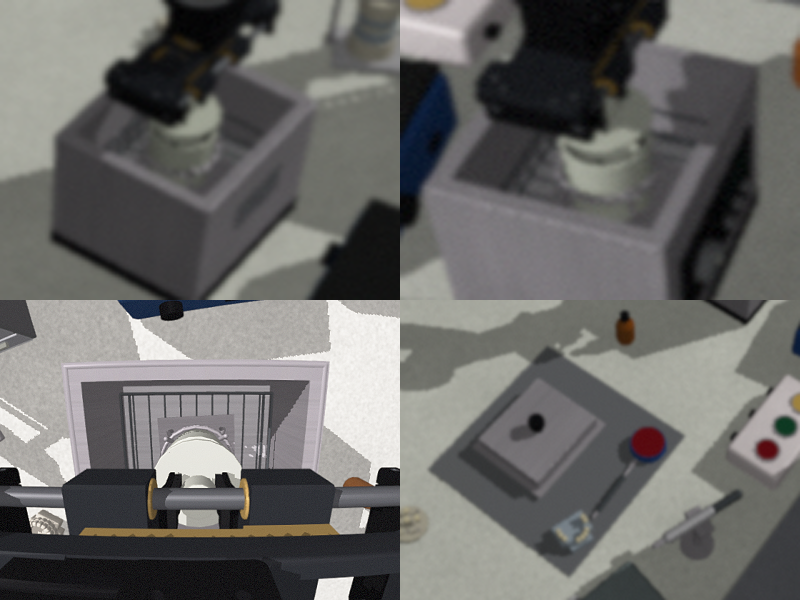

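The composite shows the cap above the cup with a dark gap, near (185,135) in the scene crop and (605,150) in the side crop. The lid stands flat on the mat at (540,440), with the bystanders undisturbed. I'll use the last picture to check the gap size with overlaid predictions.

Run:
```python
from h import *
np.set_printoptions(precision=4,suppress=True)
t=np.linspace(0,2*np.pi,200)
out=[]
for n,(x0,y0,w,h) in (("wrist",(180,130,200,150)),("side",(205,240,80,60))):
    f=grab_frame(n); s=400/w; im=cv2.resize(f["image"][y0:y0+h,x0:x0+w],(400,300),interpolation=cv2.INTER_CUBIC); a=im.copy()
    for z,R,c in((.180,.036,(255,0,0)),(.200,.036,(0,255,0)),(.175,.034,(0,0,255))):
        p=np.array([(proj(f,(.596+R*np.cos(u),.272+R*np.sin(u),z))-[x0,y0]+.5)*s for u in t]); cv2.polylines(a,[np.int32(p*8)],True,c,1,cv2.LINE_AA,3)
    out.append(np.vstack([im,a]))
cv2.imwrite("pics/g.png",np.hstack(out)[:,:,::-1]); print(observe()["tool_pos"])
```

```text
[0.5962 0.2722 0.2031]
```

View pics/g.png

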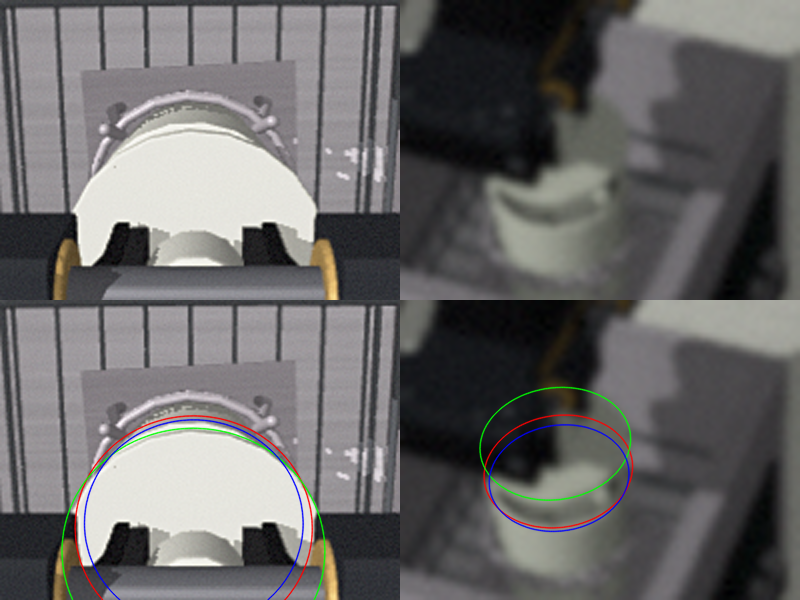

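The cap's far edge in the wrist view follows the green prediction for a 20 mm gap, at row 129 in the crop. The side view shows a clear gap over the cup's rim, so I'm handing in.

```bash
python3 -c "
from plant import *
s=observe();print(s['time'],s['tool_pos'],s['grasp_force']);print(hand_in())"
```

```text
19.6667 [0.59621001 0.27221243 0.20306212] 55.00155117362738
the job is handed in; nothing more can be done
None
```

The steel lid stands flat on the mat, the cap's seal is broken, and the gripper is holding the cap level about 2 cm above the cup; I handed the job in at about 19.7 s and got no verdict back.

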